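# Close up a row of glass bars on the fusing plate

## Robot

A 6-joint arm with a two-finger parallel gripper is mounted at the origin on the work surface. World frame = base frame: x ahead of the robot, y to its left, z up, the work surface at z = 0. Lengths are in m, angles in rad, forces in N, time in s.
With the tool pointing down it reaches from about 0.35 to 0.875 m from the base axis. Payload 4.2 kg.
Tool frame: the origin (TCP) lies at the very end of the fingers, on their centre line; the grasp point (between the pads) lies 19 mm behind it; z points along the fingers, y is the line along which they close (so a half turn about z gives the same grasp; the last joint's range is limited). The gripper opens to 85 mm and grips with 20 to 120 N. Pads are 22 mm wide; open, the fingers measure 114 mm over their backs; the gripper's body (76 mm by 85 mm) begins 54 mm behind the grasp point. The pads swing forward as they close: fully open they stand 13 mm farther back than shut.
Start: joints at [-0.898, 0.385, 0.008, 0, -1.194, -0.259], TCP at [0.251, -0.572, 0.231] pointing down, gripper open.
Joint ranges: [-3.14, 3.14], [-1.21, 2.06], [-1.07, 1.41], [-3.16, 2.05], [-2.99, -0.16], [-3.1, 3.1]. Speed limits (rad/s): [2.79, 2.79, 3.14, 3.14, 3.14, 3.14].

## Interface

Orientations are given as [roll, pitch, yaw] about the fixed x, y, z axes, in that order (R = Rz(yaw) Ry(pitch) Rx(roll)).
In Python, from plant import bot gives the robot as it stands. The module is installed in compiled form; this text tells all that it offers.
- The arm moves only by the tool jog_arm, never from a script. Its argument "plan" is a list of rows, each an object with "travel": the shift along the world's x, y, z in cm, a list of three; "rotation": the turn, a rotation vector about the world's x, y, z in degrees, a list of three; "gripper": the opening in per cent of the stroke, from 0 (shut) to 100 (fully open). In form: [{"travel": [x, y, z], "rotation": [rx, ry, rz], "gripper": gripper}, ...]. A call has 1 to 8 rows; each row is the pose to reach, as a shift and turn from the pose commanded when the call began; what a row does not reach only later rows make up. A row lasts 1/12 s, in which the tool goes at most 41.7 mm and 7.16 degrees, less where a joint would pass 70% of its speed; a pose out of reach is approached as far as the arm can. A call with a gripper value outside its range is refused whole. The fingers move at their own pace and stop on an object; the grip force is fixed at half the most. Time passes only in rows, so rows that repeat a pose let the fingers close. It gives the time, the measured TCP pose, the force, the opening and the grip force at its end, in the units of the state.
- bot.read_state(): the state, without advancing time (a new reading comes with each control period).
- bot.grab_frame(name): name is "side" or "top" or "wrist"; returns a dict with "img" (400x640x3 uint8, red, green, blue), "camera_matrix" (3x3 intrinsics, pixels), "k1" (the pictures are not rectified: a ray, as slopes to the right and down, at radius r is drawn at 1 + k1 r^2 times it, then the intrinsics apply), "cam_to_world" (4x4, takes a point from camera to world coordinates). Camera axes: x right, y down, z forward; pixel columns grow to the right and rows downward; lengths in m; the calibration is good to about 2 mm. A picture is of the moment at which its call begins. There is no depth.
- bot.job_done(): hands the job in; it is judged then, once.
The state is a dict: "t": time; "qpos": joint angles; "qvel": joint speeds; "joint_torque": joint torques, N m; "eef_pos": TCP position; "ee_rot": TCP orientation; "wrist_force": force on the tool from outside, world axes, zero at the start; "ft_torque": the same for the moment, N m; "opening": opening from 0.0 (shut) to 1.0 (fully open); "finger_force": force on a finger pad.
Only numpy, scipy, OpenCV 4.12 (cv2) and the standard library are available. Lean on these libraries where they do the work, as an engineer would, in place of code of your own. Each camera call takes 0.05 s, during which the arm holds its last target. There are 200 camera calls.

## Task

Close up the row of glass bars on the fusing plate, pushing gently with the fingertips only and picking nothing up: the stray red and amber bars go side by side against the row (in either order) with no gaps, their far ends up against the far stop, and the steel keeper bar sits snug along the open side of the row, roughly level with the bars. Leave the three bars already in place, and the tools and jar around, where they are.

Things in the scene. Friction and masses are not known exactly. Their poses are not given: they have to be found in the camera images.
- plate: fixed steel fusing plate with pale kiln wash, 230 (x) x 340 (y) x 12 mm; origin at the centre of its underside, top 12 mm above it; x points away from the robot, y to the left (yaw within 0.25). Welded on its top, 20 mm wide and 18 high: a far stop along the far edge (inner face at x = +95 mm) and a left stop along the left edge (inner face at y = +150 mm). Near and right edges are open
- blue_bar: dark blue glass bar, 140 (x) x 28 (y) x 18 (z) mm, about 0.18 kg; origin at the centre of its underside, x along its length; in place: first of the row, against the left stop and the far stop
- green_bar: green glass bar, 140 (x) x 28 (y) x 18 (z) mm, about 0.18 kg; origin at the centre of its underside, x along its length; in place beside the blue one, end on the far stop
- violet_bar: violet glass bar, 140 (x) x 28 (y) x 18 (z) mm, about 0.18 kg; origin at the centre of its underside, x along its length; in place beside the green one, end on the far stop; its right side is the open side of the row
- red_bar: red glass bar, 140 (x) x 28 (y) x 18 (z) mm, about 0.18 kg; origin at the centre of its underside, x along its length; stray: lies on the plate right of the row, askew and short of the far stop; may lie left or right of the amber one; slides, at 1 to 5 N when free, up to about 20 N end-on when packed between neighbours
- amber_bar: amber glass bar, 140 (x) x 28 (y) x 18 (z) mm, about 0.18 kg; origin at the centre of its underside, x along its length; stray: as the red one
- keeper: loose bright steel keeper bar, its near end painted yellow, 150 (x) x 25 (y) x 20 (z) mm, about 0.6 kg; origin at the centre of its underside, x along its length; lies right of all the glass bars, roughly parallel to them; slides
- tweezers: steel tweezers, 140 x 22 x 10 mm, lying on the plate's near right part; origin under their middle; leave alone
- jacks: glassworker's jacks with wooden grips, 340 x 75 x 20 mm, lying on the bench to the right; origin under the middle; leave alone
- block: wooden shaping block: a round cup 94 mm across and 45 mm high with a 190 mm handle, on the bench to the left; origin under the cup; leave alone
- torch: blue hand-torch cylinder 70 mm across, 370 mm long with its burner, lying on the bench to the left; origin under it near the middle; leave alone
- shears: red-handled shears, 230 x 80 x 13 mm, on the bench to the right near the robot; origin under the pivot; leave alone
- paddle: wooden paddle, 290 x 70 x 20 mm, lying on the bench beyond the plate; origin under the neck; leave alone
- frit_jar: teal jar with steel cap, 64 mm across, 90 mm high, standing on the bench to the right; origin under its centre; leave alone
Things that resemble listed ones, but are neither listed nor needed, are in the scene too. Several things have the shape of the red_bar; the one meant has the colours described above. There is more than one size of the amber_bar; the one meant has the size given above.

How it is judged:
At the end, for the whole second after the job is handed in: All five bars flat, side by side from the left stop, red and amber last in either order, far ends on the far stop; keeper flat along the fifth bar, its middle at most 45 mm short of theirs. Each within 3 mm of its gap-free place and 0.03 rad of square; all at rest (x of blue_bar in the frame of plate between 0.022 and 0.028 m and angle between the x axis of each of blue_bar, green_bar, violet_bar, red_bar, amber_bar, keeper and the x axis of plate, either way round below 0.03 rad and z of each of blue_bar, green_bar, violet_bar, red_bar, amber_bar, keeper in the frame of plate below 0.0145 m and angle between each of blue_bar, green_bar, violet_bar, red_bar, amber_bar, keeper's own z axis and vertical below 0.05 rad and linear speed of each of blue_bar, green_bar, violet_bar, red_bar, amber_bar, keeper below 0.01 m/s and x of green_bar in the frame of plate between 0.022 and 0.028 m and x of violet_bar in the frame of plate between 0.022 and 0.028 m and x of red_bar in the frame of plate between 0.022 and 0.028 m and x of amber_bar in the frame of plate between 0.022 and 0.028 m and y of blue_bar in the frame of plate between 0.133 and 0.139 m and y of green_bar in the frame of plate between 0.105 and 0.111 m and y of violet_bar in the frame of plate between 0.077 and 0.083 m and ((y of red_bar in the frame of plate between 0.049 and 0.055 m and y of amber_bar in the frame of plate between 0.021 and 0.027 m) or (y of amber_bar in the frame of plate between 0.049 and 0.055 m and y of red_bar in the frame of plate between 0.021 and 0.027 m)) and y of keeper in the frame of plate between -0.0055 and 0.0005 m and x of keeper in the frame of plate between -0.02 and 0.03 m); the robot touches nothing.
It fails at once if a stray bar or the keeper is lifted off the plate (more than 8 mm) or tipped (z of any of red_bar, amber_bar, keeper in the frame of plate above 0.02 m or angle between any of red_bar, amber_bar, keeper's own z axis and vertical above 0.3 rad).
It fails at once if a bar already in place is lifted or shifted more than 10 mm (distance of any of blue_bar, green_bar, violet_bar from where it was at the start of the episode above 0.01 m).
It fails at once if the fingers press on or squeeze a glass bar with more than 60 N (contact force between the fingers and blue_bar above 60 N or contact force between the fingers and green_bar above 60 N or contact force between the fingers and violet_bar above 60 N or contact force between the fingers and red_bar above 60 N or contact force between the fingers and amber_bar above 60 N).
It fails at once if a tool or jar is moved more than 25 mm (distance of any of tweezers, jacks, block, torch, shears, paddle, frit_jar from where it was at the start of the episode above 0.025 m).
It also fails if it takes over 61 s, if anything falls off the work surface, if the arm or the gripper's body presses on something with over 40 N, if the wrist force passes 120 N, or if a joint passes its speed limit or range.

## Working session

There is one attempt and no reset: what is moved stays moved. The work goes in short steps, Python scripts to look and compute and a tool call to move; the robot and the scene stay as the last step left them, time stands still between calls to the robot, and variables do not carry over. Pictures are saved under pics/ and viewed, at most 10 in all, crops included, and the job is handed in when it is done.

Besides the shell and the picture viewer there is one more tool, called after "Emit:" as name(argument=value, ...), one argument or row to a line, values as JSON. jog_arm: Moves the arm, as the interface text tells. Its arguments: {"type":"object","properties":{"plan":{"type":"array","items":{"type":"object","properties":{"travel":{"type":"array","items":{"type":"number"}},"rotation":{"type":"array","items":{"type":"number"}},"gripper":{"type":"number"}}}}},"required":["plan"]}

```bash
mkdir -p pics
cat > h.py <<'E'
import numpy as np, cv2
from plant import bot
def grab(n):
    f=bot.grab_frame(n); return f
def ray(f,uv,z):
    K=f["camera_matrix"];d=np.array([f["k1"],0,0,0,0],float)
    p=cv2.undistortPoints(np.array(uv,float).reshape(-1,1,2),K,d).reshape(-1,2)
    T=f["cam_to_world"];D=np.c_[p,np.ones(len(p))]@T[:3,:3].T;o=T[:3,3]
    return o+D*((z-o[2])/D[:,2])[:,None]
def save(f,n,crop=None,s=1):
    im=f["img"][...,::-1]
    if crop: a,b,c,d=crop; im=im[b:d,a:c]
    cv2.imwrite("pics/"+n,cv2.resize(im,None,fx=s,fy=s,interpolation=cv2.INTER_CUBIC))
E
python3 - <<'E'
from h import *
import pickle
print({k:np.round(v,3) for k,v in bot.read_state().items()})
for n in("top","side"):
    f=grab(n);save(f,n+"0.png",s=1.25);pickle.dump(f,open(n+"0.pkl","wb"));print(n,f["camera_matrix"],f["k1"],f["cam_to_world"].round(3))
E
```

```text
{'t': np.float64(0.0), 'qpos': array([-8.980e-01,  3.860e-01,  7.000e-03, -1.000e-03, -1.194e+00,
       -2.590e-01]), 'qvel': array([ 0.002,  0.001, -0.002,  0.   , -0.001,  0.001]), 'joint_torque': array([-1.0000e-03, -3.9229e+01,  1.8840e+01,  4.1860e+00, -5.0000e-03,
       -0.0000e+00]), 'eef_pos': array([ 0.251, -0.572,  0.23 ]), 'ee_rot': array([ 3.139, -0.   , -2.728]), 'wrist_force': array([ 0.175, -0.357,  0.516]), 'ft_torque': array([ 0.028,  0.007, -0.008]), 'finger_force': np.float64(0.0), 'opening': np.float64(1.002)}
top [[511.17453242   0.         316.9614419 ]
 [  0.         511.17453242 198.83950787]
 [  0.           0.           1.        ]] -0.12426128924128281 [[ 0.012 -0.993  0.113  0.348]
 [-1.    -0.014 -0.018  0.022]
 [ 0.02  -0.113 -0.993  1.529]
 [ 0.     0.     0.     1.   ]]
side [[502.65938652   0.         320.94265359]
 [  0.         502.65938652 194.53065128]
 [  0.           0.           1.        ]] -0.15488180528335108 [[-0.995 -0.077  0.063  0.437]
 [-0.1    0.753 -0.651  1.04 ]
 [ 0.003 -0.654 -0.757  1.22 ]
 [ 0.     0.     0.     1.   ]]
```

View pics/top0.png

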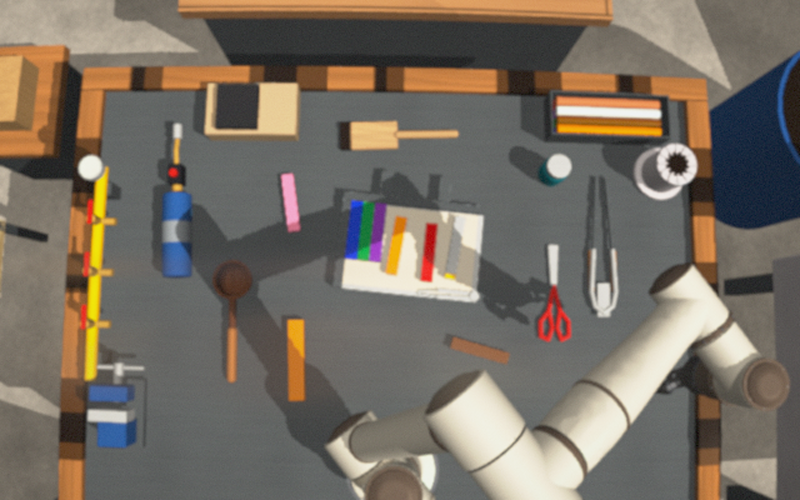

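View pics/side0.png

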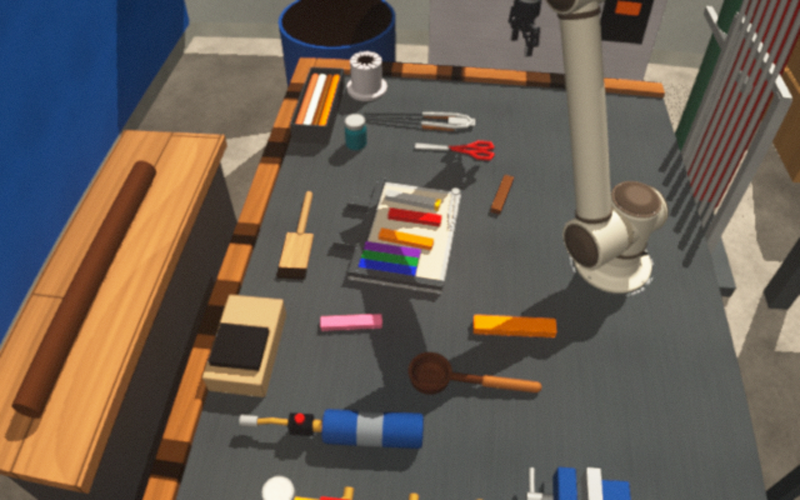

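The top view (800-wide scale) shows the row at (348–375, 230), the amber bar at (396,245), the red bar at (429,252), the keeper at (452,247) and the tweezers at (446,293).
- **Red lookalikes:** pink bar (290,200) and brown bar (480,350).
- **Amber lookalike:** larger orange bar (296,360).
- **Choice:** the red and amber bars lying on the plate.

```bash
cat >> h.py <<'E'
def masks(img):
    hsv=cv2.cvtColor(img,cv2.COLOR_RGB2HSV);R=lambda a,b:cv2.inRange(hsv,np.array(a),np.array(b))
    return dict(red=R((0,150,70),(6,255,255))|R((174,150,70),(180,255,255)),amber=R((9,150,100),(22,255,255)),
      blue=R((112,120,50),(128,255,255)),green=R((50,100,40),(80,255,255)),violet=R((132,80,50),(158,255,255)),yellow=R((23,110,100),(35,255,255)))
def rects(f,z=0.030,ctr=None,rad=0.2,minA=60):
    out={}
    for k,m in masks(f["img"]).items():
        for c in cv2.findContours(m,cv2.RETR_EXTERNAL,cv2.CHAIN_APPROX_NONE)[0]:
            if cv2.contourArea(c)<minA: continue
            w=ray(f,c.reshape(-1,2),z)[:,:2]
            r=cv2.minAreaRect((w*1000).astype(np.float32))
            p=cv2.boxPoints(r); e=[p[1]-p[0],p[2]-p[1]]; L=max(e,key=np.linalg.norm)
            a=np.arctan2(L[1],L[0]); a=(a+np.pi/2)%np.pi-np.pi/2
            if ctr is None or np.hypot(r[0][0]/1000-ctr[0],r[0][1]/1000-ctr[1])<rad:
                out.setdefault(k,[]).append((np.round(r[0],1),np.round(r[1],1),round(float(a),3)))
    return out
E
python3 - <<'E'
from h import *
import pickle
f=pickle.load(open("top0.pkl","rb"))
print(ray(f,[(412/1.25,252/1.25)],0.012))
c=ray(f,[(412/1.25,252/1.25)],0.012)[0]
for k,v in rects(f,ctr=c,minA=8).items(): print(k,v)
# plate corners by eye: 
print(ray(f,np.array([(483,214),(476,301),(342,287),(452,247)])/1.25,0.012).round(3))
E
```

```text
[[ 0.51365646 -0.0438028   0.012     ]]
red [(array([513., -82.]), array([ 25.5, 135.6]), -0.092)]
amber [(array([528.2,  -3.8]), array([ 25.1, 136. ]), -0.18)]
blue [(array([565.6,  97.9]), array([ 26.2, 138.9]), -0.093)]
green [(array([562.3,  66.9]), array([ 24.3, 137.7]), -0.088)]
violet [(array([560.4,  40.2]), array([ 26.7, 139.7]), -0.081)]
yellow [(array([ 455.8, -131.8]), array([22.8, 10. ]), 1.338)]
[[ 0.608 -0.215  0.012]
 [ 0.399 -0.197  0.012]
 [ 0.428  0.122  0.012]
 [ 0.527 -0.14   0.012]]
```

Emit:
jog_arm(
  plan=[
    {"travel": [4, 3, 3], "rotation": [0, 0, 7], "gripper": 100},
    {"travel": [6, 6, 6], "rotation": [0, 0, 14], "gripper": 100},
    {"travel": [8, 10, 8], "rotation": [0, 0, 21], "gripper": 100},
    {"travel": [9, 14, 9], "rotation": [0, 0, 28], "gripper": 100},
    {"travel": [10, 18, 10], "rotation": [0, 0, 35], "gripper": 100},
    {"travel": [11, 22, 11], "rotation": [0, 0, 42], "gripper": 100},
    {"travel": [12, 26, 12], "rotation": [0, 0, 49], "gripper": 100},
    {"travel": [13, 30, 12], "rotation": [0, 0, 56], "gripper": 100},
  ],
)

```text
t: 0.77
eef_pos: [0.3746, -0.2983, 0.3495]
ee_rot: [-3.14, -0.001, -1.745]
wrist_force: [1.0, 0.3, 0.4]
opening: 0.999
finger_force: 0.0
```

Emit:
jog_arm(
  plan=[
    {"travel": [2, 4, 0], "rotation": [0, 0, 5.3], "gripper": 50},
    {"travel": [4, 8, 0], "rotation": [0, 0, 5.3], "gripper": 0},
    {"travel": [5, 12, 0], "rotation": [0, 0, 5.3], "gripper": 0},
    {"travel": [6, 15, 0], "rotation": [0, 0, 5.3], "gripper": 0},
    {"travel": [7, 19, 0], "rotation": [0, 0, 5.3], "gripper": 0},
    {"travel": [7, 23, 0], "rotation": [0, 0, 5.3], "gripper": 0},
    {"travel": [7, 23, 0], "rotation": [0, 0, 5.3], "gripper": 0},
    {"travel": [7, 23, 0], "rotation": [0, 0, 5.3], "gripper": 0},
  ],
)

```text
t: 1.43
eef_pos: [0.4442, -0.0679, 0.3481]
ee_rot: [3.141, 0.0, -1.653]
wrist_force: [0.1, -0.8, -0.7]
opening: 0.0
finger_force: 0.0
```

Run:
```python
from h import *
import pickle
s=bot.read_state();print(s["t"],s["eef_pos"],s["ee_rot"],s["qpos"])
f=grab("wrist");pickle.dump(f,open("w1.pkl","wb"));save(f,"w1.png",s=1.25);print(f["cam_to_world"].round(3))
for k,v in rects(f,minA=200).items(): print(k,v)
```

```text
1.4333 [ 0.44423764 -0.06788192  0.34810048] [ 3.14088550e+00  1.66231366e-05 -1.65310333e+00] [ 2.11756113e-01  1.06915735e-02 -1.79239228e-01 -2.24888265e-04
 -1.38153751e+00 -2.94020732e-01]
[[-0.997  0.078  0.023  0.438]
 [ 0.081  0.952  0.295 -0.144]
 [ 0.001  0.296 -0.955  0.491]
 [ 0.     0.     0.     1.   ]]
red [(array([512.2, -82.2]), array([ 27.6, 138.1]), -0.082)]
amber [(array([227., 213.]), array([124.8,  52.7]), 0.038), (array([526.9,  -5.8]), array([ 30.4, 138. ]), -0.168), (array([ 293.9, -173.8]), array([75.7, 26. ]), 1.274)]
blue [(array([568. ,  97.1]), array([ 26.4, 130. ]), -0.081)]
green [(array([560.7,  68. ]), array([ 27.1, 139. ]), -0.097)]
violet [(array([557.6,  38. ]), array([ 30.3, 139.6]), -0.081)]
```

View pics/w1.png

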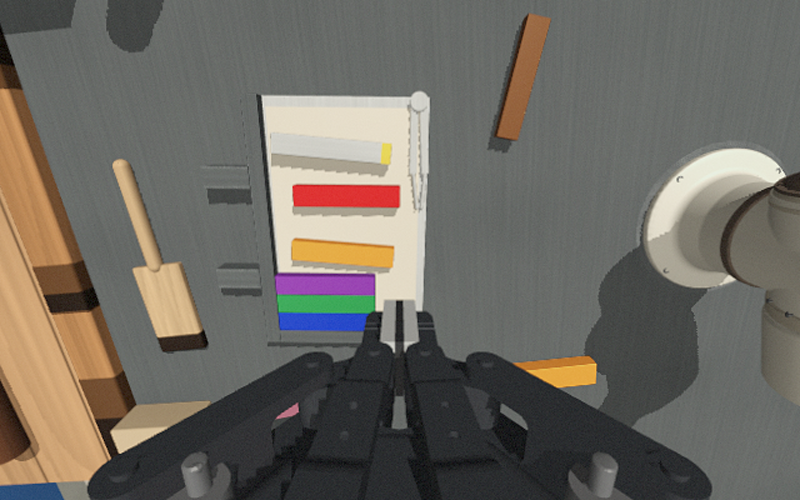

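The wrist view confirms the targets: red bar centre (346,196), amber (343,253), keeper (271–392, 150) with its yellow near end, and tweezers (418, 95–210) along the near edge. The close-up matches the description, so the choice stands.

```bash
cat >> h.py <<'E'
O=np.array([.527,-.038]);YAW=-.087
def P(w):
    c,s=np.cos(YAW),np.sin(YAW);d=np.atleast_2d(w)[:,:2]-O;return np.c_[d[:,0]*c+d[:,1]*s,-d[:,0]*s+d[:,1]*c]
def W(p):
    c,s=np.cos(YAW),np.sin(YAW);p=np.atleast_2d(p);return O+np.c_[p[:,0]*c-p[:,1]*s,p[:,0]*s+p[:,1]*c]
E
python3 - <<'E'
from h import *
import pickle
f=pickle.load(open("w1.pkl","rb"))
im=f["img"];hsv=cv2.cvtColor(im,cv2.COLOR_RGB2HSV)
print("yellow",[(P(np.array(v[0])/1000).round(3),v) for v in rects(f,z=.032,minA=30).get("yellow",[])])
k=np.array([(272,134),(391,143),(391,163),(271,158),(410,100),(427,100),(418,212),(274,267),(262,97),(428,97)])/1.25
print((P(ray(f,k[:4],.032))*1000).round(1),(P(ray(f,k[4:7],.018))*1000).round(1),(P(ray(f,k[8:],.012))*1000).round(1))
save(f,"w1c.png",(200,65,350,280),s=2.7)
E
```

```text
yellow [(array([[-0.063, -0.099]]), (array([ 455.4, -131.2]), array([22.8, 10.9]), 1.475))]
[[  76.8 -121.2]
 [ -70.  -111.3]
 [ -69.9  -87.1]
 [  80.8  -92.5]] [[ -93.2 -162.3]
 [-114.2 -162.5]
 [-106.1  -22.1]] [[  91.8 -165.6]
 [-115.8 -166.6]]
```

View pics/w1c.png

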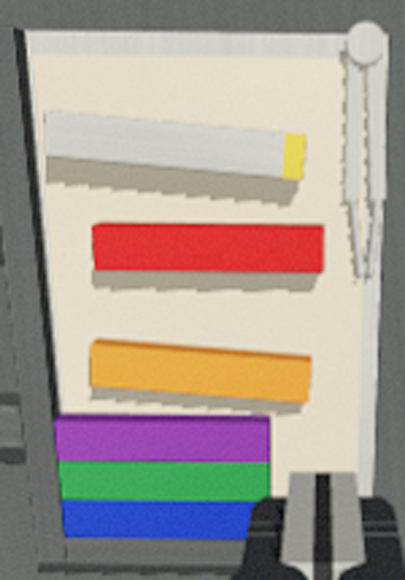

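Emit:
jog_arm(
  plan=[
    {"travel": [2, 0.5, -3], "rotation": [0, 0, 0], "gripper": 100},
    {"travel": [4, 1, -6], "rotation": [0, 0, 0], "gripper": 100},
    {"travel": [6, 1.5, -9.5], "rotation": [0, 0, 0], "gripper": 100},
    {"travel": [7.9, 2, -13], "rotation": [0, 0, 0], "gripper": 100},
    {"travel": [7.9, 2, -17], "rotation": [0, 0, 0], "gripper": 100},
    {"travel": [7.9, 2, -21], "rotation": [0, 0, 0], "gripper": 100},
    {"travel": [7.9, 2, -25], "rotation": [0, 0, 0], "gripper": 100},
    {"travel": [7.9, 2, -28.8], "rotation": [0, 0, 0], "gripper": 100},
  ],
)

```text
t: 2.15
eef_pos: [0.5227, -0.052, 0.0583]
ee_rot: [3.141, -0.0, -1.661]
wrist_force: [0.6, 0.7, -0.3]
opening: 0.997
finger_force: 0.0
```

Emit:
jog_arm(
  plan=[
    {"travel": [0, 0, -1], "rotation": [0, 0, 0], "gripper": 100},
    {"travel": [0, 0, -2], "rotation": [0, 0, 0], "gripper": 100},
    {"travel": [0, 0, -3], "rotation": [0, 0, 0], "gripper": 100},
    {"travel": [0, 0, -3.7], "rotation": [0, 0, 0], "gripper": 100},
    {"travel": [0, 0, -4.2], "rotation": [0, 0, 0], "gripper": 100},
    {"travel": [0, 0, -4.2], "rotation": [0, 0, 0], "gripper": 100},
  ],
)

```text
t: 2.65
eef_pos: [0.5237, -0.0499, 0.0186]
ee_rot: [-3.141, 0.0, -1.658]
wrist_force: [0.3, 0.3, 0.6]
opening: 1.002
finger_force: 0.0
```

Run:
```python
from h import *
import pickle
s=bot.read_state();print(s["t"],s["eef_pos"],P(s["eef_pos"]),s["ee_rot"])
f=grab("wrist");save(f,"w2.png")
g=grab("side");cv2.imwrite("pics/m3.png",np.vstack([f["img"][60:400],cv2.resize(g["img"][120:260,240:420],(334,260))[:, :].copy() if 0 else cv2.resize(g["img"][130:240,270:400],(640,260))[:, :640]])[...,::-1][:600])
```

```text
2.65 [ 0.52365708 -0.04990771  0.01864686] [[-0.00229561 -0.01215314]] [-3.14078203e+00  2.82775168e-04 -1.65810562e+00]
```

View pics/m3.png

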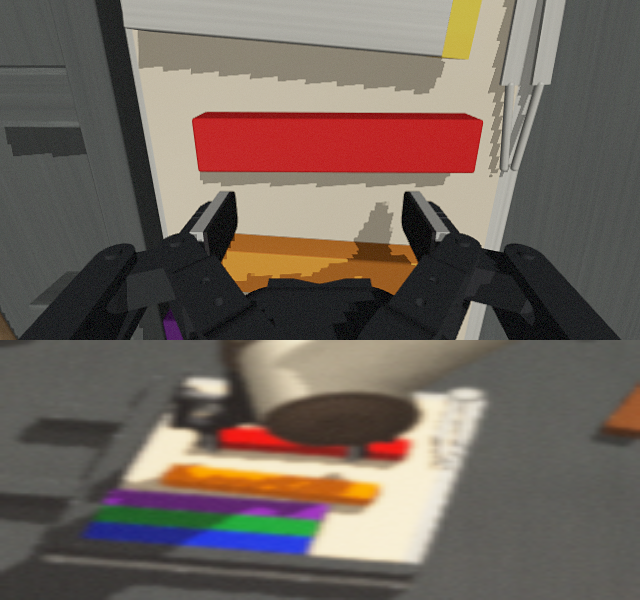

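Wrist crop: the fingertips at (220,200) and (415,200) stand between the red bar and the amber bar behind them. No contact yet. I'll lower and push amber to the row.

Emit:
jog_arm(
  plan=[
    {"travel": [0, 0, -0.5], "rotation": [0, 0, 0], "gripper": 100},
    {"travel": [0, 0, -1.1], "rotation": [0, 0, 0], "gripper": 100},
    {"travel": [0.04, 0.5, -1.1], "rotation": [0, 0, 0], "gripper": 100},
    {"travel": [0.09, 1.0, -1.1], "rotation": [0, 0, 0], "gripper": 100},
    {"travel": [0.13, 1.5, -1.1], "rotation": [0, 0, 0], "gripper": 100},
    {"travel": [0.17, 2.0, -1.1], "rotation": [0, 0, 0], "gripper": 100},
    {"travel": [0.22, 2.5, -1.1], "rotation": [0, 0, 0], "gripper": 100},
    {"travel": [0.26, 3.0, -1.1], "rotation": [0, 0, 0], "gripper": 100},
  ],
)

```text
t: 3.42
eef_pos: [0.526, -0.0193, 0.0075]
ee_rot: [3.142, -0.0, -1.657]
wrist_force: [1.3, -1.4, -0.0]
opening: 0.998
finger_force: 0.7
```

Emit:
jog_arm(
  plan=[
    {"travel": [0.03, 0.3, 0], "rotation": [0, 0, 0], "gripper": 100},
    {"travel": [0.05, 0.6, 0], "rotation": [0, 0, 0], "gripper": 100},
    {"travel": [0.07, 0.75, 0], "rotation": [0, 0, 0], "gripper": 100},
    {"travel": [0.07, 0.8, 0], "rotation": [0, 0, 0], "gripper": 100},
    {"travel": [0.07, 0.8, 0], "rotation": [0, 0, 0], "gripper": 100},
  ],
)

```text
t: 3.83
eef_pos: [0.5266, -0.0118, 0.0074]
ee_rot: [-3.141, 0.0, -1.658]
wrist_force: [0.5, -0.6, 0.1]
opening: 1.002
finger_force: 0.1
```

Run:
```python
from h import *
s=bot.read_state();print(s["t"],s["eef_pos"],P(s["eef_pos"]),s["wrist_force"])
f=grab("side")
for k,v in rects(f,ctr=O,minA=30).items(): print(k,[(P(np.array(a[0])/1000).round(4),a) for a in v])
```

```text
3.8333 [ 0.52664494 -0.01177603  0.00742942] [[-0.00263233  0.02609394]] [ 0.49077225 -0.60576942  0.10245813]
amber [(array([[-0.0051,  0.0475]]), (array([526. ,   9.8]), array([ 40.4, 137.5]), -0.2))]
blue [(array([[0.0256, 0.1357]]), (array([564.3,  95. ]), array([ 27.2, 138.7]), -0.099))]
green [(array([[0.0243, 0.106 ]]), (array([560.4,  65.5]), array([ 24.3, 140.1]), -0.095))]
violet [(array([[0.0253, 0.0788]]), (array([559.1,  38.3]), array([ 26.2, 140.4]), -0.093))]
```

Emit:
jog_arm(
  plan=[
    {"travel": [0.01, 0.1, 0], "rotation": [0, 0, 0], "gripper": 100},
    {"travel": [0.02, 0.2, 0], "rotation": [0, 0, 0], "gripper": 100},
    {"travel": [0.02, 0.2, 0], "rotation": [0, 0, 0], "gripper": 100},
  ],
)

```text
t: 4.13
eef_pos: [0.5268, -0.0099, 0.0074]
ee_rot: [3.142, 0.0, -1.658]
wrist_force: [0.5, -0.8, 0.9]
opening: 0.999
finger_force: 0.5
```

Emit:
jog_arm(
  plan=[
    {"travel": [0.01, 0.1, 0], "rotation": [0, 0, 0], "gripper": 100},
    {"travel": [0.02, 0.2, 0], "rotation": [0, 0, 0], "gripper": 100},
    {"travel": [0.02, 0.2, 0], "rotation": [0, 0, 0], "gripper": 100},
  ],
)

```text
t: 4.38
eef_pos: [0.5268, -0.0082, 0.0074]
ee_rot: [3.141, -0.0, -1.659]
wrist_force: [-0.2, -4.0, 0.6]
opening: 1.007
finger_force: 2.0
```

Run:
```python
from h import *
s=bot.read_state();print(s["t"],s["eef_pos"],P(s["eef_pos"]),s["wrist_force"])
f=grab("side")
for k,v in rects(f,ctr=O,minA=30).items(): print(k,[(P(np.array(a[0])/1000).round(4),a) for a in v])
save(f,"s4.png",(250,110,410,250),4)
```

```text
4.3833 [ 0.52683918 -0.00822258  0.00736702] [[-0.00274758  0.02965083]] [-0.16657519 -4.00249228  0.60497789]
amber [(array([[-0.0055,  0.0502]]), (array([525.9,  12.5]), array([ 39.2, 138.6]), -0.215))]
blue [(array([[0.0252, 0.1357]]), (array([563.9,  95. ]), array([ 27.2, 139.5]), -0.099))]
green [(array([[0.0242, 0.1064]]), (array([560.4,  65.9]), array([ 24.5, 140.2]), -0.09))]
violet [(array([[0.0249, 0.0797]]), (array([558.7,  39.2]), array([ 26. , 139.5]), -0.107))]
```

View pics/s4.png

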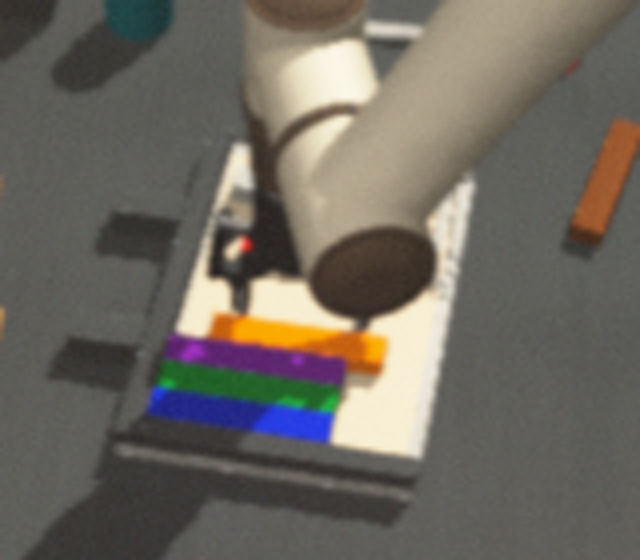

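Amber lies alongside the violet bar, with fingers at (240,295) and (362,325). A slight firming push, then back off, raise and go behind its near end.

Emit:
jog_arm(
  plan=[
    {"travel": [0.01, 0.1, 0], "rotation": [0, 0, 0], "gripper": 100},
    {"travel": [0.02, 0.2, 0], "rotation": [0, 0, 0], "gripper": 100},
    {"travel": [0.02, 0.2, 0], "rotation": [0, 0, 0], "gripper": 100},
  ],
)

```text
t: 4.68
eef_pos: [0.5264, -0.0077, 0.0074]
ee_rot: [3.14, -0.002, -1.66]
wrist_force: [-0.2, -11.3, 2.1]
opening: 1.002
finger_force: 5.6
```

Run:
```python
from h import *
s=bot.read_state();print(s["t"],s["eef_pos"],P(s["eef_pos"]),s["wrist_force"])
f=grab("side")
for k,v in rects(f,ctr=O,minA=30).items(): print(k,[(P(np.array(a[0])/1000).round(4),a) for a in v])
T=W([[-.105,.052],[-.059,.052]]);print(T,(T-s["eef_pos"][:2])*100)
```

```text
4.6833 [ 0.52636722 -0.00768454  0.00742394] [[-0.0032645   0.03014582]] [ -0.24980945 -11.26485182   2.0971508 ]
amber [(array([[-0.0056,  0.0503]]), (array([525.8,  12.6]), array([ 40.1, 138.6]), -0.224))]
blue [(array([[0.0257, 0.1357]]), (array([564.4,  95. ]), array([ 27.2, 140.4]), -0.099))]
green [(array([[0.0242, 0.1065]]), (array([560.4,  66. ]), array([ 24.1, 140.1]), -0.095))]
violet [(array([[0.0246, 0.0797]]), (array([558.4,  39.3]), array([ 24.4, 140.2]), -0.092))]
[[0.42691542 0.02292681]
 [0.47274144 0.01892986]] [[-9.94518066  3.06113535]
 [-5.36257839  2.66144001]]
```

Emit:
jog_arm(
  plan=[
    {"travel": [-0.05, -0.6, 0], "rotation": [0, 0, 0], "gripper": 100},
    {"travel": [-0.05, -0.6, 3], "rotation": [0, 0, 0], "gripper": 100},
    {"travel": [-0.05, -0.6, 6], "rotation": [0, 0, 0], "gripper": 0},
    {"travel": [-4, 1, 6], "rotation": [0, 0, 0], "gripper": 0},
    {"travel": [-8, 2.5, 6], "rotation": [0, 0, 0], "gripper": 0},
    {"travel": [-9.95, 2.9, 6], "rotation": [0, 0, 0], "gripper": 0},
    {"travel": [-9.95, 2.9, 6], "rotation": [0, 0, 0], "gripper": 0},
    {"travel": [-9.95, 2.9, 6], "rotation": [0, 0, 0], "gripper": 0},
  ],
)

```text
t: 5.4
eef_pos: [0.4273, 0.0239, 0.0679]
ee_rot: [-3.14, 0.001, -1.655]
wrist_force: [1.1, 0.0, 0.4]
opening: 0.145
finger_force: 0.0
```

Emit:
jog_arm(
  plan=[
    {"travel": [0, 0, -1.8], "rotation": [0, 0, 0], "gripper": 0},
    {"travel": [0, 0, -3.6], "rotation": [0, 0, 0], "gripper": 0},
    {"travel": [0, 0, -4.8], "rotation": [0, 0, 0], "gripper": 0},
    {"travel": [0, 0, -4.8], "rotation": [0, 0, 0], "gripper": 0},
  ],
)

```text
t: 5.73
eef_pos: [0.4277, 0.0229, 0.0174]
ee_rot: [3.139, -0.002, -1.658]
wrist_force: [-0.3, -0.2, -0.7]
opening: 0.002
finger_force: 0.0
```

Run:
```python
from h import *
s=bot.read_state();print(s["t"],s["eef_pos"],P(s["eef_pos"]),s["wrist_force"],s["opening"])
for n in("side","top"):
  f=grab(n)
  for k,v in rects(f,ctr=O,minA=20).items(): print(n,k,[(P(np.array(a[0])/1000).round(4),a) for a in v])
```

```text
5.7333 [0.42768379 0.02291574 0.01742873] [[-0.10423357  0.05205574]] [-0.29319386 -0.24444155 -0.74052361] 0.0020530878034939765
side red [(array([[ 0.0013, -0.0425]]), (array([524.6, -80.5]), array([ 42.1, 112.1]), -0.09))]
side amber [(array([[-0.0044,  0.0575]]), (array([527.6,  19.7]), array([ 39.3, 137.7]), -0.1))]
side blue [(array([[0.0257, 0.136 ]]), (array([564.4,  95.3]), array([ 27.1, 140.4]), -0.093))]
side green [(array([[0.0251, 0.1062]]), (array([561.2,  65.6]), array([ 24.7, 140.4]), -0.095))]
side violet [(array([[0.0249, 0.0791]]), (array([558.7,  38.6]), array([ 26. , 141.2]), -0.108))]
top red [(array([[-0.0102, -0.0444]]), (array([513. , -81.3]), array([ 24.4, 134.9]), -0.085))]
top blue [(array([[0.0267, 0.1388]]), (array([565.7,  98. ]), array([ 26.1, 138.6]), -0.09))]
top green [(array([[0.0263, 0.1083]]), (array([562.6,  67.6]), array([ 24.3, 138.3]), -0.099))]
top violet [(array([[0.0292, 0.0811]]), (array([563.1,  40.3]), array([ 26.3, 134.2]), -0.106))]
top yellow [(array([[0.0211, 0.0513]]), (array([552.5,  11.3]), array([20.9, 84.4]), -0.109))]
```

Emit:
jog_arm(
  plan=[
    {"travel": [0.7, -0.06, 0], "rotation": [0, 0, 0], "gripper": 0},
    {"travel": [1.2, -0.1, 0], "rotation": [0, 0, 0], "gripper": 0},
    {"travel": [1.7, -0.15, 0], "rotation": [0, 0, 0], "gripper": 0},
    {"travel": [2.2, -0.19, 0], "rotation": [0, 0, 0], "gripper": 0},
    {"travel": [2.7, -0.24, 0], "rotation": [0, 0, 0], "gripper": 0},
    {"travel": [3.2, -0.28, 0], "rotation": [0, 0, 0], "gripper": 0},
    {"travel": [3.6, -0.31, 0], "rotation": [0, 0, 0], "gripper": 0},
    {"travel": [3.9, -0.34, 0], "rotation": [0, 0, 0], "gripper": 0},
  ],
)

```text
t: 6.5
eef_pos: [0.4616, 0.0178, 0.0198]
ee_rot: [3.131, -0.004, -1.66]
wrist_force: [-12.4, 0.2, 16.2]
opening: 0.003
finger_force: 9.2
```

Run:
```python
from h import *
s=bot.read_state();print(s["t"],s["eef_pos"],P(s["eef_pos"]),s["wrist_force"],s["opening"])
f=grab("side")
for k,v in rects(f,ctr=O,minA=20).items(): print(k,[(P(np.array(a[0])/1000).round(4),a) for a in v])
save(f,"s5.png",(250,110,410,250),4)
```

```text
6.5 [0.46164437 0.01775601 0.01978271] [[-0.0699531   0.04986637]] [-12.35367967   0.20777178  16.15649521] 0.002914239957458716
red [(array([[ 0.0199, -0.0432]]), (array([543.1, -82.8]), array([72. , 40.4]), 0.102))]
amber [(array([[0.0107, 0.0514]]), (array([542.1,  12.3]), array([ 38.3, 139.7]), -0.158))]
blue [(array([[0.0253, 0.136 ]]), (array([564. ,  95.3]), array([ 26.8, 139.5]), -0.088))]
green [(array([[0.0251, 0.1063]]), (array([561.2,  65.7]), array([ 24.8, 140.4]), -0.098))]
violet [(array([[0.025 , 0.0787]]), (array([558.7,  38.2]), array([ 26.1, 141.2]), -0.1))]
```

View pics/s5.png

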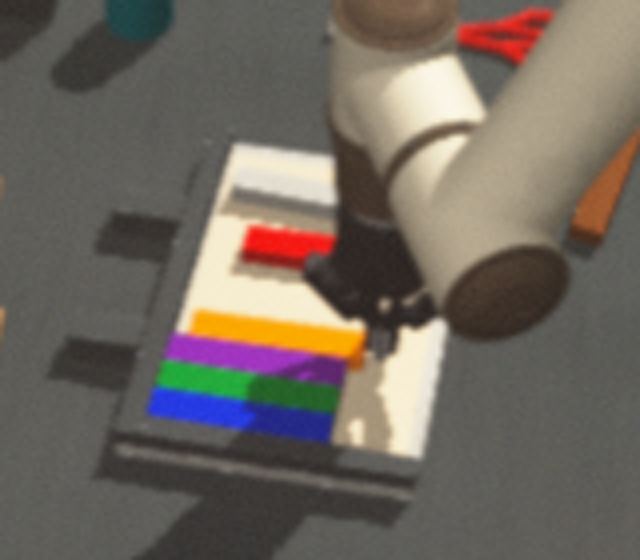

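The side view shows amber still short of the stop, with its near end at (360,350) against the fingers. An upward force of 16 N suggests the sloped finger back is wedging on the bar's edge. I'll back off and turn the tool 90° to push with the straight finger sides.

Emit:
jog_arm(
  plan=[
    {"travel": [-1.5, 0.13, 0], "rotation": [0, 0, 0], "gripper": 0},
    {"travel": [-3.0, 0.2, 0.5], "rotation": [0, 0, 0], "gripper": 0},
    {"travel": [-3.0, 0.2, 2], "rotation": [0, 0, 7], "gripper": 0},
    {"travel": [-3.0, 0.2, 3], "rotation": [0, 0, 14], "gripper": 0},
    {"travel": [-3.0, 0.2, 3], "rotation": [0, 0, 21], "gripper": 0},
    {"travel": [-3.0, 0.2, 3], "rotation": [0, 0, 28], "gripper": 0},
    {"travel": [-3.0, 0.2, 3], "rotation": [0, 0, 35], "gripper": 0},
    {"travel": [-3.0, 0.2, 3], "rotation": [0, 0, 42], "gripper": 0},
  ],
)

```text
t: 7.22
eef_pos: [0.4377, 0.0219, 0.05]
ee_rot: [-3.14, -0.001, -0.919]
wrist_force: [-0.0, 0.6, -1.3]
opening: 0.001
finger_force: 0.0
```

Emit:
jog_arm(
  plan=[
    {"travel": [0, 0, 0], "rotation": [0, 0, 7], "gripper": 0},
    {"travel": [0, 0, 0], "rotation": [0, 0, 14], "gripper": 0},
    {"travel": [0, 0, 0], "rotation": [0, 0, 21], "gripper": 0},
    {"travel": [0, 0, 0], "rotation": [0, 0, 28], "gripper": 0},
    {"travel": [0, 0, 0], "rotation": [0, 0, 35], "gripper": 0},
    {"travel": [0, 0, 0], "rotation": [0, 0, 42], "gripper": 0},
    {"travel": [0, 0, 0], "rotation": [0, 0, 48], "gripper": 0},
    {"travel": [0, 0, 0], "rotation": [0, 0, 48], "gripper": 0},
  ],
)

```text
t: 7.88
eef_pos: [0.4376, 0.0218, 0.0498]
ee_rot: [-3.141, -0.001, -0.086]
wrist_force: [-0.4, 0.3, 0.4]
opening: -0.004
finger_force: 0.0
```

Run:
```python
from h import *
s=bot.read_state();print(s["t"],s["eef_pos"],P(s["eef_pos"]),s["ee_rot"],s["wrist_force"],s["qpos"])
for n in("side","top","wrist"):
  f=grab(n)
  for k,v in rects(f,ctr=O,minA=20).items(): print(n,k,[(P(np.array(a[0])/1000).round(4),a) for a in v])
```

```text
7.8833 [0.43755158 0.02182248 0.04981405] [[-0.09430811  0.05182402]] [-3.14092963e+00 -1.37398101e-03 -8.55467309e-02] [-0.44681831  0.27929871  0.38627869] [ 4.23274468e-01  3.11629214e-01 -6.70454154e-01  1.62990993e-04
 -5.87190050e-01  1.06183996e+00]
side red [(array([[-0.0054, -0.0418]]), (array([518. , -79.2]), array([ 44. , 125.2]), -0.062))]
side amber [(array([[0.0126, 0.0499]]), (array([543.9,  10.6]), array([ 33.6, 138.1]), -0.155))]
side blue [(array([[0.026 , 0.1366]]), (array([564.8,  95.8]), array([ 27.4, 139.7]), -0.093))]
side green [(array([[0.0256, 0.1063]]), (array([561.7,  65.7]), array([ 25. , 139.5]), -0.095))]
side violet [(array([[0.0241, 0.0782]]), (array([557.8,  37.8]), array([ 25.9, 141.1]), -0.095))]
top red [(array([[-0.0103, -0.0443]]), (array([512.9, -81.2]), array([ 24.3, 135.2]), -0.089))]
top blue [(array([[0.0266, 0.1399]]), (array([565.7,  99.1]), array([ 26.7, 138.3]), -0.08))]
top green [(array([[0.0271, 0.1083]]), (array([563.4,  67.5]), array([ 24.3, 136. ]), -0.099))]
top violet [(array([[0.035 , 0.0808]]), (array([568.9,  39.5]), array([ 25.8, 122.2]), -0.093))]
top yellow [(array([[0.0381, 0.0504]]), (array([569.3,   8.9]), array([22.3, 86.2]), -0.09))]
wrist red [(array([[-0.0224, -0.0403]]), (array([501.2, -76.2]), array([ 34.7, 114.6]), -0.089))]
wrist amber [(array([[-0.0599, -0.0805]]), (array([ 460.3, -113. ]), array([16.5, 11.1]), 1.231)), (array([[-0.0104,  0.053 ]]), (array([521.2,  15.7]), array([27.4, 90.6]), -0.074))]
wrist blue [(array([[-0.0053,  0.1381]]), (array([533.7, 100. ]), array([28. , 80.8]), -0.095))]
wrist green [(array([[-0.0052,  0.11  ]]), (array([531.4,  72. ]), array([27.7, 80.1]), -0.094))]
wrist violet [(array([[-0.0055,  0.0816]]), (array([528.6,  43.8]), array([28.9, 80.6]), -0.094))]
wrist yellow [(array([[-0.0632, -0.1005]]), (array([ 455.3, -132.6]), array([25.6, 11.6]), 1.403))]
```

Emit:
jog_arm(
  plan=[
    {"travel": [0, 0, -1.5], "rotation": [0, 0, 0], "gripper": 0},
    {"travel": [0, 0, -2.9], "rotation": [0, 0, 0], "gripper": 0},
    {"travel": [1, -0.09, -2.9], "rotation": [0, 0, 0], "gripper": 0},
    {"travel": [1.9, -0.16, -2.9], "rotation": [0, 0, 0], "gripper": 0},
    {"travel": [2.4, -0.2, -2.9], "rotation": [0, 0, 0], "gripper": 0},
    {"travel": [2.8, -0.24, -2.9], "rotation": [0, 0, 0], "gripper": 0},
    {"travel": [3.1, -0.27, -2.9], "rotation": [0, 0, 0], "gripper": 0},
    {"travel": [3.4, -0.3, -2.9], "rotation": [0, 0, 0], "gripper": 0},
  ],
)

```text
t: 8.7
eef_pos: [0.4702, 0.0184, 0.0206]
ee_rot: [3.141, 0.001, -0.088]
wrist_force: [-3.9, 0.4, 2.7]
opening: 0.0
finger_force: 1.6
```

Emit:
jog_arm(
  plan=[
    {"travel": [0.2, -0.02, 0], "rotation": [0, 0, 0], "gripper": 0},
    {"travel": [0.35, -0.03, 0], "rotation": [0, 0, 0], "gripper": 0},
    {"travel": [0.35, -0.03, 0], "rotation": [0, 0, 0], "gripper": 0},
  ],
)

```text
t: 8.95
eef_pos: [0.4743, 0.0183, 0.0205]
ee_rot: [3.142, -0.0, -0.087]
wrist_force: [-2.7, 0.3, 1.2]
opening: 0.0
finger_force: 0.9
```

Run:
```python
from h import *
s=bot.read_state();print(s["t"],s["eef_pos"],P(s["eef_pos"]),s["ee_rot"],s["wrist_force"])
for n in("side","wrist"):
  f=grab(n)
  for k,v in rects(f,ctr=O,minA=20).items(): print(n,k,[(P(np.array(a[0])/1000).round(4),a) for a in v])
```

```text
8.95 [0.47431968 0.01833831 0.02049338] [[-0.05737633  0.05154783]] [ 3.14156001e+00 -1.07384272e-04 -8.71858454e-02] [-2.71022082  0.25221737  1.17104263]
side red [(array([[ 0.0169, -0.0423]]), (array([540.2, -81.6]), array([41.5, 80.8]), -0.09))]
side amber [(array([[0.024 , 0.0489]]), (array([555.2,   8.6]), array([ 26.4, 141.8]), -0.091))]
side blue [(array([[0.0261, 0.1361]]), (array([564.8,  95.3]), array([ 26.7, 139.7]), -0.09))]
side green [(array([[0.0258, 0.1064]]), (array([562. ,  65.8]), array([ 25.1, 138.8]), -0.095))]
side violet [(array([[0.025 , 0.0788]]), (array([558.7,  38.3]), array([ 25.6, 141.2]), -0.098))]
wrist red [(array([[-0.0106, -0.0396]]), (array([513. , -76.5]), array([ 36.3, 138.3]), -0.092))]
wrist amber [(array([[-0.0573, -0.0795]]), (array([ 463. , -112.2]), array([24.2, 10.3]), 0.962)), (array([[0.0083, 0.0524]]), (array([539.8,  13.5]), array([ 27.5, 108.1]), -0.073))]
wrist blue [(array([[0.0088, 0.1379]]), (array([547.7,  98.6]), array([ 28. , 107.4]), -0.093))]
wrist green [(array([[0.0085, 0.1099]]), (array([545. ,  70.7]), array([ 27.8, 107.5]), -0.093))]
wrist violet [(array([[0.0084, 0.0814]]), (array([542.4,  42.4]), array([ 29.2, 107.6]), -0.095))]
wrist yellow [(array([[-0.0637, -0.1009]]), (array([ 454.8, -133. ]), array([25.7, 11.9]), 1.403))]
```

Emit:
jog_arm(
  plan=[
    {"travel": [0.1, -0.01, 0], "rotation": [0, 0, 0], "gripper": 0},
    {"travel": [0.2, -0.02, 0], "rotation": [0, 0, 0], "gripper": 0},
    {"travel": [0.2, -0.02, 0], "rotation": [0, 0, 0], "gripper": 0},
  ],
)

```text
t: 9.3
eef_pos: [0.4747, 0.0181, 0.0202]
ee_rot: [3.141, 0.003, -0.088]
wrist_force: [-5.4, 2.2, 4.4]
opening: 0.001
finger_force: 2.9
```

Emit:
jog_arm(
  plan=[
    {"travel": [-1.5, 0.13, 0], "rotation": [0, 0, 0], "gripper": 0},
    {"travel": [-1.5, 0.13, 3], "rotation": [0, 0, 0], "gripper": 0},
    {"travel": [-1.5, 0.13, 7], "rotation": [0, 0, -7], "gripper": 0},
    {"travel": [-1, -2, 7], "rotation": [0, 0, -14], "gripper": 100},
    {"travel": [0, -5, 7], "rotation": [0, 0, -21], "gripper": 100},
    {"travel": [1, -8.5, 7], "rotation": [0, 0, -28], "gripper": 100},
    {"travel": [2, -12, 7], "rotation": [0, 0, -35], "gripper": 100},
    {"travel": [3, -15.5, 7], "rotation": [0, 0, -42], "gripper": 100},
  ],
)

```text
t: 9.97
eef_pos: [0.5079, -0.1382, 0.091]
ee_rot: [-3.139, -0.003, -0.825]
wrist_force: [0.2, 0.5, -0.2]
opening: 0.709
finger_force: 0.0
```

Emit:
jog_arm(
  plan=[
    {"travel": [0.5, -1.5, 0], "rotation": [0, 0, -7], "gripper": 100},
    {"travel": [1.2, -3, 0], "rotation": [0, 0, -14], "gripper": 100},
    {"travel": [1.2, -4.6, 0], "rotation": [0, 0, -21], "gripper": 100},
    {"travel": [1.2, -4.6, 0], "rotation": [0, 0, -28], "gripper": 100},
    {"travel": [1.2, -4.6, 0], "rotation": [0, 0, -35], "gripper": 100},
    {"travel": [1.2, -4.6, 0], "rotation": [0, 0, -42], "gripper": 100},
    {"travel": [1.2, -4.6, 0], "rotation": [0, 0, -48], "gripper": 100},
    {"travel": [1.2, -4.6, 0], "rotation": [0, 0, -48], "gripper": 100},
  ],
)

```text
t: 10.63
eef_pos: [0.5193, -0.183, 0.0905]
ee_rot: [-3.139, -0.0, -1.659]
wrist_force: [0.3, -0.2, 0.1]
opening: 1.005
finger_force: 0.0
```

Run:
```python
from h import *
s=bot.read_state();print(s["t"],s["eef_pos"],P(s["eef_pos"]),s["ee_rot"],s["wrist_force"],s["opening"])
for n in("side","top"):
  f=grab(n)
  for k,v in rects(f,ctr=O,minA=20).items(): print(n,k,[(P(np.array(a[0])/1000).round(4),a) for a in v])
  if n=="side": save(f,"s6.png",(250,90,410,250),3.7)
```

```text
10.6333 [ 0.51925961 -0.18300112  0.0905154 ] [[ 0.00488807 -0.14512527]] [-3.13938900e+00 -2.12351174e-04 -1.65947535e+00] [ 0.34425739 -0.16435016  0.09363431] 1.0048696145497331
side red [(array([[-0.0112, -0.0424]]), (array([512.2, -79.3]), array([ 42. , 137.1]), -0.09))]
side amber [(array([[0.0252, 0.0482]]), (array([556.3,   7.8]), array([ 28.1, 141.4]), -0.086))]
side blue [(array([[0.0257, 0.1363]]), (array([564.4,  95.6]), array([ 27.3, 138.7]), -0.1))]
side green [(array([[0.0246, 0.1061]]), (array([560.7,  65.6]), array([ 24.6, 139.4]), -0.095))]
side violet [(array([[0.0249, 0.0785]]), (array([558.6,  38. ]), array([ 25.4, 139.5]), -0.095))]
top amber [(array([[-0.0224,  0.057 ]]), (array([509.6,  20.7]), array([41.5, 11.8]), 0.014))]
top blue [(array([[0.0266, 0.1393]]), (array([565.6,  98.5]), array([ 25.9, 138.9]), -0.082))]
top green [(array([[0.0259, 0.1078]]), (array([562.2,  67.1]), array([ 25.1, 138.3]), -0.096))]
top violet [(array([[0.0026, 0.0807]]), (array([536.6,  42.2]), array([26.4, 92.7]), -0.093))]
```

View pics/s6.png

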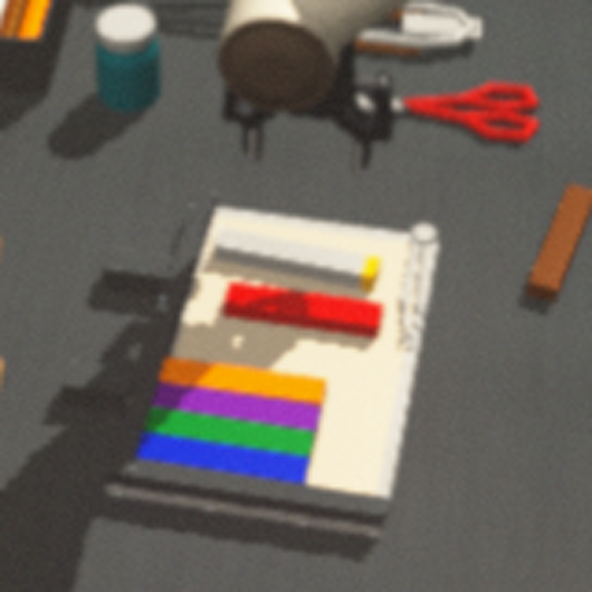

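Amber at (243,380) is flush with the row, and the fingers hover right of the keeper (300,258). Lower and sweep keeper and red in together.

Emit:
jog_arm(
  plan=[
    {"travel": [0, 0, -3], "rotation": [0, 0, 0], "gripper": 100},
    {"travel": [0, 0, -6], "rotation": [0, 0, 0], "gripper": 100},
    {"travel": [0, 0, -7.5], "rotation": [0, 0, 0], "gripper": 100},
    {"travel": [0, 0, -8.3], "rotation": [0, 0, 0], "gripper": 100},
    {"travel": [0.06, 0.7, -8.3], "rotation": [0, 0, 0], "gripper": 100},
    {"travel": [0.12, 1.3, -8.3], "rotation": [0, 0, 0], "gripper": 100},
    {"travel": [0.17, 1.9, -8.3], "rotation": [0, 0, 0], "gripper": 100},
    {"travel": [0.22, 2.5, -8.3], "rotation": [0, 0, 0], "gripper": 100},
  ],
)

```text
t: 11.4
eef_pos: [0.5215, -0.1575, 0.0087]
ee_rot: [-3.139, -0.0, -1.657]
wrist_force: [-0.6, -5.0, -0.7]
opening: 1.0
finger_force: 2.2
```

Emit:
jog_arm(
  plan=[
    {"travel": [0.05, 0.6, 0], "rotation": [0, 0, 0], "gripper": 100},
    {"travel": [0.1, 1.2, 0], "rotation": [0, 0, 0], "gripper": 100},
    {"travel": [0.16, 1.8, 0], "rotation": [0, 0, 0], "gripper": 100},
    {"travel": [0.21, 2.4, 0], "rotation": [0, 0, 0], "gripper": 100},
    {"travel": [0.26, 3.0, 0], "rotation": [0, 0, 0], "gripper": 100},
    {"travel": [0.31, 3.6, 0], "rotation": [0, 0, 0], "gripper": 100},
    {"travel": [0.37, 4.2, 0], "rotation": [0, 0, 0], "gripper": 100},
    {"travel": [0.42, 4.8, 0], "rotation": [0, 0, 0], "gripper": 100},
  ],
)

```text
t: 12.07
eef_pos: [0.525, -0.11, 0.0085]
ee_rot: [-3.14, -0.001, -1.657]
wrist_force: [-0.1, -8.0, 2.3]
opening: 1.001
finger_force: 3.8
```

Run:
```python
from h import *
s=bot.read_state();print(s["t"],s["eef_pos"],P(s["eef_pos"]),s["ee_rot"],s["wrist_force"],s["opening"])
f=grab("side")
for k,v in rects(f,ctr=O,minA=20).items(): print(k,[(P(np.array(a[0])/1000).round(4),a) for a in v])
save(f,"s7.png",(250,90,410,250),3.7)
```

```text
12.0667 [ 0.52504399 -0.1099872   0.00850856] [[ 0.00430637 -0.07188489]] [-3.14011921e+00 -7.23789479e-04 -1.65742561e+00] [-0.13688343 -7.98904235  2.27329782] 1.0005494371054058
red [(array([[-0.0107, -0.0209]]), (array([514.5, -57.9]), array([ 40.6, 138.2]), -0.088))]
amber [(array([[0.0252, 0.0479]]), (array([556.3,   7.5]), array([ 28.6, 141.4]), -0.084))]
blue [(array([[0.0256, 0.1362]]), (array([564.3,  95.5]), array([ 26.8, 138.8]), -0.093))]
green [(array([[0.0243, 0.1063]]), (array([560.4,  65.8]), array([ 24.9, 140.1]), -0.095))]
violet [(array([[0.025 , 0.0788]]), (array([558.7,  38.3]), array([ 25.5, 139.5]), -0.088))]
```

View pics/s7.png

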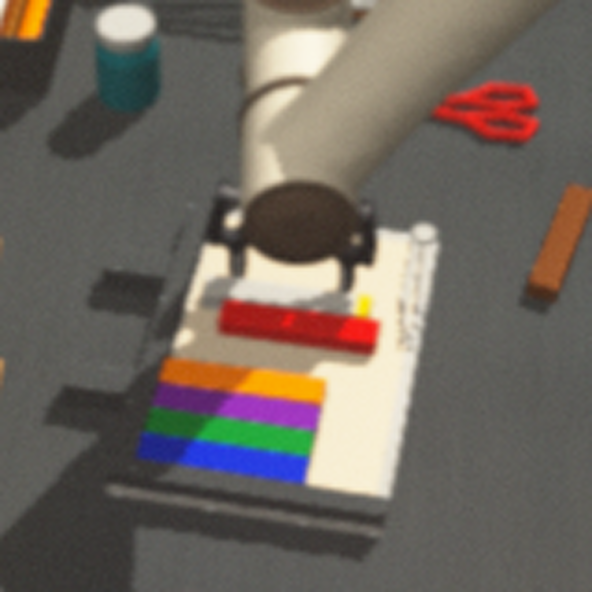

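The keeper at (290,292) and the red bar at (300,325) are moving together, square to the row. Continue.

Emit:
jog_arm(
  plan=[
    {"travel": [0.05, 0.6, 0], "rotation": [0, 0, 0], "gripper": 100},
    {"travel": [0.1, 1.2, 0], "rotation": [0, 0, 0], "gripper": 100},
    {"travel": [0.16, 1.8, 0], "rotation": [0, 0, 0], "gripper": 100},
    {"travel": [0.21, 2.4, 0], "rotation": [0, 0, 0], "gripper": 100},
    {"travel": [0.26, 3.0, 0], "rotation": [0, 0, 0], "gripper": 100},
    {"travel": [0.31, 3.5, 0], "rotation": [0, 0, 0], "gripper": 100},
    {"travel": [0.35, 4.0, 0], "rotation": [0, 0, 0], "gripper": 100},
    {"travel": [0.37, 4.3, 0], "rotation": [0, 0, 0], "gripper": 100},
  ],
)

```text
t: 12.78
eef_pos: [0.5285, -0.0671, 0.0084]
ee_rot: [-3.141, -0.001, -1.657]
wrist_force: [-0.1, -8.7, 3.4]
opening: 1.0
finger_force: 4.3
```

Emit:
jog_arm(
  plan=[
    {"travel": [0.02, 0.2, 0], "rotation": [0, 0, 0], "gripper": 100},
    {"travel": [0.04, 0.4, 0], "rotation": [0, 0, 0], "gripper": 100},
    {"travel": [0.05, 0.55, 0], "rotation": [0, 0, 0], "gripper": 100},
    {"travel": [0.05, 0.55, 0], "rotation": [0, 0, 0], "gripper": 100},
  ],
)

```text
t: 13.12
eef_pos: [0.5288, -0.0618, 0.0084]
ee_rot: [-3.141, -0.001, -1.657]
wrist_force: [-1.1, -7.9, 3.5]
opening: 1.001
finger_force: 3.7
```

Run:
```python
from h import *
s=bot.read_state();print(s["t"],s["eef_pos"],P(s["eef_pos"]),s["ee_rot"],s["wrist_force"],s["opening"])
f=grab("side")
for k,v in rects(f,ctr=O,minA=20).items(): print(k,[(P(np.array(a[0])/1000).round(4),a) for a in v])
```

```text
13.1167 [ 0.52884137 -0.0618346   0.00841268] [[ 0.0039054  -0.02358446]] [-3.14106672e+00 -8.01337799e-04 -1.65747363e+00] [-1.08047551 -7.91199114  3.48420261] 1.0005494158253274
red [(array([[-0.0114,  0.0254]]), (array([517.9, -11.7]), array([ 37.5, 138.9]), -0.161))]
amber [(array([[0.0237, 0.0495]]), (array([554.9,   9.3]), array([ 26.3, 144.5]), -0.095))]
blue [(array([[0.0253, 0.1361]]), (array([564. ,  95.4]), array([ 26.5, 139.5]), -0.099))]
green [(array([[0.0246, 0.1061]]), (array([560.7,  65.6]), array([ 24.5, 139.5]), -0.093))]
violet [(array([[0.0248, 0.0791]]), (array([558.6,  38.6]), array([ 24.9, 139.2]), -0.088))]
```

Emit:
jog_arm(
  plan=[
    {"travel": [-0.1, -1, 0], "rotation": [0, 0, 0], "gripper": 100},
    {"travel": [-0.1, -1, 3.5], "rotation": [0, 0, 0], "gripper": 100},
    {"travel": [-0.1, -1, 7], "rotation": [0, 0, 7], "gripper": 0},
    {"travel": [-3, 1, 7], "rotation": [0, 0, 14], "gripper": 0},
    {"travel": [-6, 3, 7], "rotation": [0, 0, 21], "gripper": 0},
    {"travel": [-9, 5, 7], "rotation": [0, 0, 28], "gripper": 0},
    {"travel": [-10.5, 5.7, 7], "rotation": [0, 0, 35], "gripper": 0},
    {"travel": [-10.5, 5.7, 7], "rotation": [0, 0, 42], "gripper": 0},
  ],
)

```text
t: 13.83
eef_pos: [0.4199, -0.0035, 0.0775]
ee_rot: [3.141, 0.002, -0.917]
wrist_force: [0.3, -0.5, 0.4]
opening: 0.144
finger_force: 0.0
```

Emit:
jog_arm(
  plan=[
    {"travel": [0, 0, 0], "rotation": [0, 0, 7], "gripper": 0},
    {"travel": [0, 0, 0], "rotation": [0, 0, 14], "gripper": 0},
    {"travel": [0, 0, 0], "rotation": [0, 0, 21], "gripper": 0},
    {"travel": [0, 0, 0], "rotation": [0, 0, 28], "gripper": 0},
    {"travel": [0, 0, 0], "rotation": [0, 0, 35], "gripper": 0},
    {"travel": [0, 0, -1], "rotation": [0, 0, 42], "gripper": 0},
    {"travel": [0, 0, -2.5], "rotation": [0, 0, 48], "gripper": 0},
    {"travel": [0, 0, -2.5], "rotation": [0, 0, 48], "gripper": 0},
  ],
)

```text
t: 14.5
eef_pos: [0.4222, -0.0045, 0.0509]
ee_rot: [3.141, 0.004, -0.086]
wrist_force: [-0.5, -0.1, -0.4]
opening: -0.0
finger_force: 0.0
```

Run:
```python
from h import *
s=bot.read_state();print(s["t"],s["eef_pos"],P(s["eef_pos"]),s["ee_rot"],s["wrist_force"],s["opening"])
for n in("side","wrist"):
  f=grab(n)
  for k,v in rects(f,ctr=O,minA=20).items(): print(n,k,[(P(np.array(a[0])/1000).round(4),a) for a in v])
save(f,"w8.png",s=1.25)
```

```text
14.5 [ 0.42222485 -0.00447967  0.05086608] [[-0.10729147  0.0242896 ]] [ 3.14088393  0.00358482 -0.08611023] [-0.45397042 -0.06553161 -0.37889613] -0.00012057801824476613
side red [(array([[-0.0107,  0.0254]]), (array([518.5, -11.8]), array([ 37.5, 140.1]), -0.161))]
side amber [(array([[0.0237, 0.0487]]), (array([554.8,   8.5]), array([ 28.1, 144.4]), -0.086))]
side blue [(array([[0.0256, 0.136 ]]), (array([564.3,  95.3]), array([ 26.9, 138.8]), -0.088))]
side green [(array([[0.0246, 0.1063]]), (array([560.7,  65.8]), array([ 25. , 139.4]), -0.095))]
side violet [(array([[0.0246, 0.0787]]), (array([558.3,  38.3]), array([ 24.7, 140.2]), -0.095))]
wrist red [(array([[-0.0286,  0.0258]]), (array([500.8,  -9.8]), array([ 27.5, 103.2]), -0.086))]
wrist amber [(array([[-0.011 ,  0.0535]]), (array([520.7,  16.3]), array([28.1, 68.2]), -0.089))]
wrist blue [(array([[-0.0109,  0.1384]]), (array([528.2, 100.8]), array([28. , 69.2]), -0.098))]
wrist green [(array([[-0.011 ,  0.1101]]), (array([525.6,  72.6]), array([27.8, 68.9]), -0.095))]
wrist violet [(array([[-0.0113,  0.0818]]), (array([522.9,  44.5]), array([28.5, 68.8]), -0.092))]
wrist yellow [(array([[-0.0643, -0.001 ]]), (array([462.9, -33.4]), array([25.2, 12. ]), 1.483))]
```

View pics/w8.png

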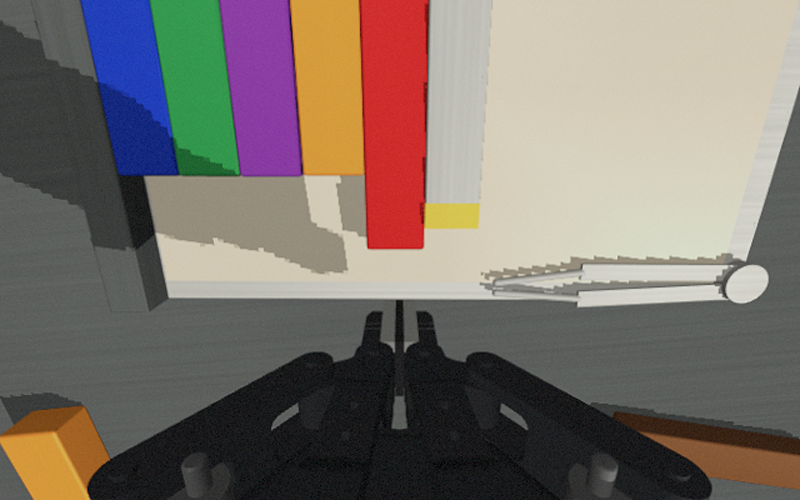

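All five bars are parallel. Red's near end is at (395,248), protruding past the others at (330,175), and the keeper (yellow end at (452,215)) is alongside it. The fingers need a few mm to the left to clear the keeper while pushing red.

Emit:
jog_arm(
  plan=[
    {"travel": [0, 0.35, -1.5], "rotation": [0, 0, 0], "gripper": 0},
    {"travel": [0, 0.35, -3], "rotation": [0, 0, 0], "gripper": 0},
    {"travel": [0.6, 0.3, -3], "rotation": [0, 0, 0], "gripper": 0},
    {"travel": [1.2, 0.25, -3], "rotation": [0, 0, 0], "gripper": 0},
    {"travel": [1.7, 0.2, -3], "rotation": [0, 0, 0], "gripper": 0},
    {"travel": [2.2, 0.16, -3], "rotation": [0, 0, 0], "gripper": 0},
    {"travel": [2.7, 0.12, -3], "rotation": [0, 0, 0], "gripper": 0},
    {"travel": [3.1, 0.08, -3], "rotation": [0, 0, 0], "gripper": 0},
  ],
)

```text
t: 15.27
eef_pos: [0.4518, -0.0043, 0.0227]
ee_rot: [3.14, 0.007, -0.089]
wrist_force: [-10.4, 4.5, 6.9]
opening: -0.003
finger_force: 5.0
```

Emit:
jog_arm(
  plan=[
    {"travel": [0.4, -0.03, 0], "rotation": [0, 0, 0], "gripper": 0},
    {"travel": [0.8, -0.07, 0], "rotation": [0, 0, 0], "gripper": 0},
    {"travel": [1.2, -0.1, 0], "rotation": [0, 0, 0], "gripper": 0},
    {"travel": [1.5, -0.13, 0], "rotation": [0, 0, 0], "gripper": 0},
    {"travel": [1.7, -0.15, 0], "rotation": [0, 0, 0], "gripper": 0},
    {"travel": [1.7, -0.15, 0], "rotation": [0, 0, 0], "gripper": 0},
  ],
)

```text
t: 15.77
eef_pos: [0.4726, -0.0051, 0.0229]
ee_rot: [-3.141, -0.001, -0.088]
wrist_force: [-1.3, 0.7, 0.5]
opening: -0.002
finger_force: 0.6
```

Run:
```python
from h import *
s=bot.read_state();print(s["t"],s["eef_pos"],P(s["eef_pos"]),s["ee_rot"],s["wrist_force"],s["opening"])
f=grab("wrist")
for k,v in rects(f,ctr=O,minA=20).items():
  for a in v: print(k,P(np.array(a[0])/1000).round(4),a,"near x",(P(np.array(a[0])/1000)[0,0]*1000-a[1][1]/2).round(1))
```

```text
15.7667 [ 0.47262826 -0.00506132  0.02287566] [[-0.05702815  0.02808973]] [-3.14129423e+00 -9.96841833e-04 -8.76424418e-02] [-1.28339662  0.66013218  0.45851888] -0.0017609206045211614
red [[0.0089 0.0258]] (array([538.1, -13.1]), array([ 27.8, 108.7]), -0.086) near x -45.5
amber [[0.0093 0.0536]] (array([540.9,  14.6]), array([ 27.9, 108.2]), -0.086) near x -44.8
blue [[0.0094 0.1378]] (array([548.3,  98.5]), array([ 28. , 109.1]), -0.093) near x -45.2
green [[0.0092 0.1098]] (array([545.7,  70.6]), array([ 27.8, 108.7]), -0.094) near x -45.2
violet [[0.0089 0.0817]] (array([543. ,  42.6]), array([ 28.3, 109. ]), -0.091) near x -45.6
yellow [[-0.0655 -0.002 ]] (array([461.6, -34.3]), array([25.7, 11.8]), 1.484) near x -71.4
```

Emit:
jog_arm(
  plan=[
    {"travel": [0.1, -0.01, 0], "rotation": [0, 0, 0], "gripper": 0},
    {"travel": [0.25, -0.02, 0], "rotation": [0, 0, 0], "gripper": 0},
    {"travel": [0.25, -0.02, 0], "rotation": [0, 0, 0], "gripper": 0},
  ],
)

```text
t: 16.07
eef_pos: [0.4726, -0.0054, 0.0223]
ee_rot: [3.141, 0.004, -0.088]
wrist_force: [-5.4, 1.8, 5.5]
opening: 0.003
finger_force: 2.9
```

Emit:
jog_arm(
  plan=[
    {"travel": [-1.7, 0.15, 0], "rotation": [0, 0, 0], "gripper": 0},
    {"travel": [-1.7, 0.15, 3], "rotation": [0, 0, 0], "gripper": 0},
    {"travel": [-1.7, 0.15, 7], "rotation": [0, 0, -7], "gripper": 0},
    {"travel": [-0.5, -1, 7], "rotation": [0, 0, -14], "gripper": 0},
    {"travel": [1.5, -3, 7], "rotation": [0, 0, -21], "gripper": 100},
    {"travel": [3.5, -5, 7], "rotation": [0, 0, -28], "gripper": 100},
    {"travel": [5.1, -7, 7], "rotation": [0, 0, -35], "gripper": 100},
    {"travel": [5.1, -7, 7], "rotation": [0, 0, -42], "gripper": 100},
  ],
)

```text
t: 16.73
eef_pos: [0.5296, -0.0775, 0.093]
ee_rot: [-3.138, -0.004, -0.828]
wrist_force: [0.5, -0.1, 0.3]
opening: 0.563
finger_force: 0.0
```

Emit:
jog_arm(
  plan=[
    {"travel": [0, 0, 0], "rotation": [0, 0, -7], "gripper": 100},
    {"travel": [0, 0, 0], "rotation": [0, 0, -14], "gripper": 100},
    {"travel": [0, 0, 0], "rotation": [0, 0, -21], "gripper": 100},
    {"travel": [0, 0, 0], "rotation": [0, 0, -28], "gripper": 100},
    {"travel": [0, 0, 0], "rotation": [0, 0, -35], "gripper": 100},
    {"travel": [0, 0, 0], "rotation": [0, 0, -42], "gripper": 100},
    {"travel": [0, 0, 0], "rotation": [0, 0, -48], "gripper": 100},
    {"travel": [0, 0, 0], "rotation": [0, 0, -48], "gripper": 100},
  ],
)

```text
t: 17.4
eef_pos: [0.5263, -0.0751, 0.0927]
ee_rot: [-3.14, 0.0, -1.659]
wrist_force: [-0.1, -0.1, 0.3]
opening: 1.002
finger_force: 0.0
```

Run:
```python
from h import *
s=bot.read_state();print(s["t"],s["eef_pos"],P(s["eef_pos"]),s["ee_rot"],s["wrist_force"],s["opening"])
T=W([[.006,-.042],[.006,-.0225]]);print((T-s["eef_pos"][:2])*100)
```

```text
17.4 [ 0.5263002  -0.0751354   0.09266487] [[ 0.00252956 -0.03705575]] [-3.13952821e+00  2.42395006e-04 -1.65939752e+00] [-0.07505455 -0.10890586  0.28122333] 1.00156772901745
[[ 0.30277111 -0.52270966]
 [ 0.47220718  1.41991522]]
```

Emit:
jog_arm(
  plan=[
    {"travel": [0.2, -0.4, -3], "rotation": [0, 0, 0], "gripper": 100},
    {"travel": [0.3, -0.5, -6], "rotation": [0, 0, 0], "gripper": 100},
    {"travel": [0.3, -0.5, -7.7], "rotation": [0, 0, 0], "gripper": 100},
    {"travel": [0.3, -0.5, -8.5], "rotation": [0, 0, 0], "gripper": 100},
    {"travel": [0.35, 0.1, -8.5], "rotation": [0, 0, 0], "gripper": 100},
    {"travel": [0.4, 0.6, -8.5], "rotation": [0, 0, 0], "gripper": 100},
    {"travel": [0.44, 1.0, -8.5], "rotation": [0, 0, 0], "gripper": 100},
    {"travel": [0.46, 1.3, -8.5], "rotation": [0, 0, 0], "gripper": 100},
  ],
)

```text
t: 18.07
eef_pos: [0.5311, -0.0617, 0.0089]
ee_rot: [-3.139, 0.0, -1.656]
wrist_force: [0.3, -13.4, 1.1]
opening: 0.997
finger_force: 6.5
```

Emit:
jog_arm(
  plan=[
    {"travel": [0.01, 0.15, 0], "rotation": [0, 0, 0], "gripper": 100},
    {"travel": [0.02, 0.25, 0], "rotation": [0, 0, 0], "gripper": 100},
    {"travel": [0.02, 0.25, 0], "rotation": [0, 0, 0], "gripper": 100},
  ],
)

```text
t: 18.32
eef_pos: [0.5307, -0.0614, 0.0089]
ee_rot: [-3.14, -0.001, -1.66]
wrist_force: [0.8, -12.4, 0.5]
opening: 1.0
finger_force: 5.7
```

Emit:
jog_arm(
  plan=[
    {"travel": [0.01, 0.1, 0], "rotation": [0, 0, 0], "gripper": 100},
    {"travel": [0.01, 0.15, 0], "rotation": [0, 0, 0], "gripper": 100},
    {"travel": [0.01, 0.15, 0], "rotation": [0, 0, 0], "gripper": 100},
  ],
)

```text
t: 18.57
eef_pos: [0.5306, -0.0612, 0.0089]
ee_rot: [-3.14, -0.002, -1.661]
wrist_force: [1.6, -19.2, 0.4]
opening: 1.004
finger_force: 8.9
```

Emit:
jog_arm(
  plan=[
    {"travel": [-0.05, -0.6, 0], "rotation": [0, 0, 0], "gripper": 100},
    {"travel": [-0.1, -1.5, 0], "rotation": [0, 0, 0], "gripper": 100},
    {"travel": [-0.1, -1.5, 4], "rotation": [0, 0, 0], "gripper": 100},
    {"travel": [-0.1, -1.5, 8], "rotation": [0, 0, 0], "gripper": 100},
    {"travel": [-2, 0, 12], "rotation": [0, 0, 0], "gripper": 0},
    {"travel": [-4, 2, 15], "rotation": [0, 0, 0], "gripper": 0},
    {"travel": [-5, 5, 18], "rotation": [0, 0, 0], "gripper": 0},
    {"travel": [-5, 8, 20], "rotation": [0, 0, 0], "gripper": 0},
  ],
)

```text
t: 19.23
eef_pos: [0.4785, 0.0217, 0.2104]
ee_rot: [-3.139, 0.002, -1.659]
wrist_force: [0.6, 0.5, 1.3]
opening: 0.451
finger_force: 0.0
```

Emit:
jog_arm(
  plan=[
    {"travel": [-2, 3, 2], "rotation": [0, 0, 0], "gripper": 0},
    {"travel": [-4, 6, 4], "rotation": [0, 0, 0], "gripper": 0},
    {"travel": [-4, 9, 4], "rotation": [0, 0, 0], "gripper": 0},
    {"travel": [-4, 9, 4], "rotation": [0, 0, 0], "gripper": 0},
    {"travel": [-4, 9, 4], "rotation": [0, 0, 0], "gripper": 0},
  ],
)

```text
t: 19.65
eef_pos: [0.4398, 0.113, 0.2482]
ee_rot: [-3.14, 0.002, -1.654]
wrist_force: [-0.5, -0.9, 0.3]
opening: -0.002
finger_force: 0.0
```

Run:
```python
from h import *
s=bot.read_state();print(s["t"],s["eef_pos"])
for n in("wrist","side","top"):
 f=grab(n)
 for k,v in rects(f,z=.030,ctr=O,minA=20).items():
  for a in v: print(n,k,(P(np.array(a[0])/1000)*1000).round(1),a[1],a[2])
 if n=="wrist":
  # keeper: bright grey strip; sample by plate-frame rectification columns, gradient along plate y at several x
  K=f["camera_matrix"];T=np.linalg.inv(f["cam_to_world"]);g=cv2.cvtColor(f["img"],cv2.COLOR_RGB2HSV)
  ys=np.arange(-40,30,2.)
  for x in(-50,0,60):
    w=np.c_[W(np.c_[np.full(len(ys),x),ys]/1000),np.full(len(ys),.032)]
    uv=cv2.projectPoints(w,cv2.Rodrigues(T[:3,:3])[0],T[:3,3],K,np.array([f["k1"],0,0,0,0.]))[0].reshape(-1,2).round().astype(int)
    print(x,[(int(y),tuple(map(int,g[min(max(v,0),399),min(max(u,0),639)][[0,1,2]]))) for y,(u,v) in zip(ys,uv)][6:28])
```

```text
19.65 [0.43983837 0.11302242 0.24816463]
wrist red [[22.6 25.9]] [ 27.3 140.4] -0.094
wrist amber [[22.8 53.7]] [ 27.4 140.9] -0.085
wrist blue [[ 23.3 138. ]] [ 28.8 140.9] -0.082
wrist green [[ 22.8 109.7]] [ 27.  140.7] -0.096
wrist violet [[22.5 82.3]] [ 27.5 141. ] -0.084
wrist yellow [[-64.4   0.1]] [25.2 11.6] 1.463
-50 [(-28, (20, 31, 227)), (-26, (21, 31, 228)), (-24, (21, 31, 229)), (-22, (21, 30, 228)), (-20, (20, 33, 227)), (-18, (22, 30, 226)), (-16, (20, 31, 228)), (-14, (21, 31, 227)), (-12, (25, 14, 207)), (-10, (26, 8, 214)), (-8, (23, 11, 213)), (-6, (23, 11, 211)), (-4, (30, 10, 210)), (-2, (30, 10, 209)), (0, (30, 8, 212)), (2, (34, 9, 209)), (4, (30, 10, 210)), (6, (30, 9, 207)), (8, (30, 10, 206)), (10, (23, 11, 205)), (12, (30, 9, 192)), (14, (20, 9, 83))]
0 [(-28, (20, 32, 226)), (-26, (20, 33, 227)), (-24, (21, 33, 226)), (-22, (20, 32, 225)), (-20, (22, 33, 225)), (-18, (20, 30, 226)), (-16, (21, 30, 226)), (-14, (20, 31, 227)), (-12, (27, 12, 209)), (-10, (30, 9, 210)), (-8, (26, 10, 206)), (-6, (27, 11, 204)), (-4, (26, 10, 204)), (-2, (23, 10, 206)), (0, 
[... 384 characters left out ...]
-8, (30, 10, 203)), (-6, (27, 11, 203)), (-4, (23, 11, 206)), (-2, (30, 10, 202)), (0, (27, 11, 206)), (2, (23, 10, 201)), (4, (27, 13, 204)), (6, (34, 10, 202)), (8, (26, 10, 204)), (10, (23, 11, 201)), (12, (45, 10, 98)), (14, (0, 195, 222))]
side red [[24.5 21.5]] [ 24.3 141.4] -0.1
side amber [[24.6 48.6]] [ 28.8 142.1] -0.09
side blue [[ 25.6 136.2]] [ 26.8 138.8] -0.093
side green [[ 24.6 106.2]] [ 24.7 139.4] -0.095
side violet [[25.  78.9]] [ 24.5 141.1] -0.095
top red [[25.5 24.7]] [ 22.2 138.3] -0.087
top amber [[26.  50.3]] [ 29.4 138.9] -0.095
top blue [[ 34.5 139.2]] [ 24.8 122.4] -0.084
top green [[ 26.  108.4]] [ 24.6 138.3] -0.101
top violet [[26.2 81.2]] [ 25.2 139.9] -0.093
```

```bash
python3 -c "
from plant import bot
print(bot.job_done())"
```

```text
the job is handed in; nothing more can be done
None
```

The row is closed up and the job is handed in at about 20 s of the 61 s allowed. In the last pictures all five bars are side by side and flush at the far stop, and the keeper is snug and square along the red bar. Nothing else was touched, and the hand-in gave no verdict.

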